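Drive the pin out of the block

ROBOT

A 7-joint arm with a two-finger parallel gripper is mounted at the origin on the work surface. World frame = base frame: x ahead of the robot, y to its left, z up, the work surface at z = 0. Lengths are in mm, angles in degrees, forces in N, time in s.
With the tool pointing down it reaches from about 350 to 900 mm from the base axis. Payload 7.2 kg.
Tool frame: the origin (TCP) lies between the finger pads; the fingertips stand 19 mm ahead of it and the grasp point (between the pads) is the TCP (finger_overhang is the distance from the TCP to the fingertips, in mm); z points along the fingers, y is the line along which they close (so a half turn about z gives the same grasp; the last joint's range is limited). The gripper opens to 85 mm and grips with 20 to 120 N. Pads are 22 mm wide; open, the fingers measure 114 mm over their backs; the gripper's body (76 mm by 85 mm) begins 54 mm behind the grasp point. The pads swing forward as they close: fully open they stand 13 mm farther back than shut.
Start: joints at [-79.481, 23.554, -0.728, 91.456, 0.321, 64.991, -4.71], TCP at [155.727, 605.292, 214.997] pointing down, gripper open.
Joint ranges: [-169.25, 169.25], [-16.82, 113.86], [-84.01, 82.57], [7.8, 145.47], [-59.2, 239.2], [7.22, 106.19], [-163.78, 163.78]. Speed limits (degrees/s): [136.94, 136.94, 172.46, 172.46, 180, 180, 180].

INTERFACE

Orientations are given as a 3x3 rotation matrix whose columns are the frame's x, y, z axes.
In Python, from station import * gives the robot as it stands.
- The arm moves only by the tool send_rows, never from a script. Its argument "commands" is a list of rows, each a list of 2 entries, a list of its own where there are three numbers: the shift along the tool's x, y, z in cm, then the turn about the tool's z in rad. A call has 1 to 10 rows; each row is the pose to reach, as a shift and turn from the pose commanded when the call began, along the tool's axes at that moment; what a row does not reach only later rows make up. A row lasts 1/8 s, in which the tool goes at most 62.5 mm and 10.7 degrees, less where a joint would pass 70% of its speed; a pose out of reach is approached as far as the arm can. A call with a gripper value outside its range is refused whole. "grip" is the opening, from -1 (shut) to 1 (fully open), set as the call begins (left out, the last holds). The fingers move at their own pace and stop on an object; "squeeze" is the grip in N (left out, the last holds). Time passes only in rows, so rows that repeat a pose let the fingers close. It gives the time, the measured TCP pose, the force, the opening and the grip force at its end, in the units of the state.
- read_state(): the state, without advancing time (a new reading comes with each control period).
- get_image(name): name is "side" or "top" or "wrist"; returns (picture, depth): 420x560x3 uint8, red, green, blue; 420x560 float32, mm along the optical axis (not along the pixel's ray), 0 where there is no reading.
- get_calibration(name): a dict with "fov_y" (degrees; the focal length in pixels is half the picture's height over the tangent of half this angle, whatever the lens; pixels are square), "cx", "cy" (the principal point, pixels), "D" ([k1, k2, p1, p2, k3] as OpenCV has them; the pictures are not rectified), "origin" and "orientation" of the camera in the world. Camera axes: x right, y down, z forward; pixel columns grow to the right and rows downward; lengths in mm; the calibration is good to about 2 mm. A picture is of the moment at which its call begins: read the wrist's pose just before it. get_calibration takes no time and is no camera call; for the wrist camera it gives the pose at the moment of the call.
- hand_in(): hands the job in; it is judged then, once.
Trained networks look in the newest picture that a camera, given by its name, has taken for a name from the list of things; names that differ only in an ending like _2 or _b are one class to them, and where a whole thing is asked for, a point or a joint stands for the part that bears it (a point fixed in the world has none). Each returns a list of dicts, best first, with "confidence" (0 to 1); they miss things now and then, are a little off and sometimes report something else, mostly with a low value. They report only what shows in the picture. A call takes as long as a camera call. They do not tell look-alikes from the thing itself.
- spot_in(camera, thing): "location" ([column, row] in pixels, amid what is visible of it).
The state is a dict: "time_s": time; "q": joint angles; "qd": joint speeds; "joint_torque": joint torques, N m; "eef_pos": TCP position; "orientation": TCP orientation; "force": force on the tool from outside, world axes, zero at the start; "torque": the same for the moment, N m; "width": finger opening in mm; "grasp_force": force on a finger pad.
Only numpy, scipy, OpenCV 4.12 (cv2) and the standard library are available. Lean on these libraries where they do the work, as an engineer would, in place of code of your own. Each camera call takes 0.05 s, during which the arm holds its last target. There are 200 camera calls.

TASK

Press down the tail of the keeper bar until it stops, so that its other end tips up clear of the bore and stays there. Then take the drift that fits (the slimmer of the two) and push it through the bore from the open side until the pin drops out of the far side into the blue bin. Pull the drift out, lay it flat on the bench clear of the fixture, let go, and leave everything else where it is.

Things in the scene. Friction and masses are not known exactly. Their poses are not given: they have to be found in the camera images.
- fixture: fixed base plate 8 mm thick (x -45 to 175 mm, y -65 to 65) with a grey block and a blue bin behind it. Origin on the bench under the block's middle; +x is the push direction (bore entry to exit), +y the side where the keeper's tail sticks out, z up. Block x -35 to 35, y -40 to 40, top z 120; level round through bore 36 mm wide at y 0, z 90. Pivot ear x 20 to 35, y 38 to 80, top z 103
- bore_entry (a point): centre of the bore's open mouth on the block's -x face, 90 mm above the bench; the drift goes in here along the fixture's +x
- bore_exit (a point): centre of the bore's far mouth (70 mm from the entry), closed by the keeper's paddle until it is tipped up
- bin_floor (a point): middle of the inner floor of the blue bin fixed behind the exit to catch the pin. In the fixture frame the bin spans x 52 to 162 mm, y -50 to 50, floor at z 11, rim at z 58 next to the block and z 73 elsewhere
- keeper (a joint): keeper: steel seesaw bar across the exit mouth; angle in rad. Near 0 (start 0 to 0.12) it is level and its paddle (30 x 28 mm) blocks the exit; it grows to a stop at 0.7 as the tail is pressed down and the paddle tips up; above 0.55 the exit is clear. A stiff pivot (2 to 3 N on the pad moves it) keeps it where it is left
- keeper_pivot (a point): centre of the keeper's pivot, whose axis is the fixture's x; in the fixture frame at 41, 65, 90 mm. The paddle's middle is 65 mm from it towards -y, the pad 85 mm towards +y
- keeper_pad (a point): middle of the upper face of the dark press pad (34 mm along x, 36 mm along the bar, 10 thick) on the keeper's tail, 97 mm above the bench when level; it swings down about 57 mm in an arc about the pivot
- pin: plain steel pin 32 mm in diameter, 60 mm long, 0.2 to 0.4 kg, lying loose with some friction inside the bore at the start; origin at its centre, x along its length
- drift: the drift that fits: black square handle 90 mm long, 24 wide, 24 high (x -60 to 30 mm), then a round steel rod 18 mm in diameter, 110 long (x 30 to 140); 0.2 to 0.4 kg. Lies on a flat of its handle. Origin at bench level on the underside, near the centre of mass; +x towards the tip, z up; its axis is 12 mm above the origin
- drift_tip (a point): middle of the drift's rod end, on its axis, 140 mm from its origin
- thick_drift: the wrong, thicker drift: same shape but square black handle 44 mm wide and 44 high, steel rod 42 mm thick (does not fit the 36 mm bore), 200 mm long, lying on the bench. Leave alone; origin at its underside, within its length
- wrench: steel spanner 180 mm long lying on the bench, bystander; origin at its underside, within its length
- hammer: hammer lying on the bench, bystander; origin at its underside, within its length
- oil_can: grey can 66 mm across, 120 high, bystander; origin at its underside
- flange: flat steel ring 70 mm across, 18 thick, bystander; origin at its underside
- roller: aluminium spool 64 mm across, 60 high, bystander; origin at its underside
Mind the look-alikes: they are no part of the job. What is shaped like the drift but green or purple is not meant.

How it is judged (in metres and radians):
On the way, in this order (a step that is already met when the one before it is completed fails the run):
1. the keeper is tipped up clear of the exit (above 0.55 rad) while the pin is still in the bore (value of joint keeper above 0.55 rad and x of pin in the frame of fixture below 0.03 m and z of pin in the frame of fixture above 0.075 m), for 0.2 s.
2. the drift's tip is in the bore, past its middle (x of drift_tip in the frame of fixture between 0 and 0.08 m and y of drift_tip in the frame of fixture between -0.02 and 0.02 m and z of drift_tip in the frame of fixture between 0.07 and 0.11 m), for 0.1 s.
At the end, for the whole second after the job is handed in: Pin at rest in the blue bin (centre inside its walls, under 55 mm above the bench); keeper still tipped above 0.55 rad; drift at rest flat on the bench (level within 0.15 rad, origin below 30 mm, over 120 mm from the bin's middle), not touching the fixture (x of pin in the frame of fixture between 0.052 and 0.162 m and y of pin in the frame of fixture between -0.05 and 0.05 m and height (world z) of pin below 0.055 m and linear speed of each of pin, drift below 0.03 m/s and value of joint keeper above 0.55 rad and height (world z) of drift below 0.03 m and angle between drift's own x axis and vertical between 1.42 and 1.72 rad and horizontal distance between drift and bin_floor above 0.12 m and contact force between drift and fixture below 0.05 N).
It fails at once if any bystander (thicker drift, wrench, hammer, can, ring or spool) is pushed more than 40 mm from its place (distance of any of thick_drift, wrench, hammer, oil_can, flange, roller from where it was at the start of the episode above 0.04 m).
It also fails if it takes over 61 s, if anything falls off the work surface, if the arm or the gripper's body presses on something with over 40 N, if the wrist force passes 120 N, or if a joint passes its speed limit or range.

## Working session

There is one attempt and no reset: what is moved stays moved. The work goes in short steps, Python scripts to look and compute and a tool call to move; the robot and the scene stay as the last step left them, time stands still between calls to the robot, and variables do not carry over. Pictures are saved under pics/ and viewed, at most 10 in all, crops included, and the job is handed in when it is done.

Besides the shell and the picture viewer there is one more tool, called after "Call:" as name([rows], argument=value, ...), one row to a line, values as JSON. send_rows: Moves the arm, as the interface text tells. Its arguments: {"type":"object","properties":{"commands":{"type":"array"},"grip":{"type":"number"},"squeeze":{"type":"number"}},"required":["commands"]}

```bash
ls; mkdir -p pics; cat > h.py <<'E'
from station import *
import numpy as np, cv2
def K(c):
    f=210/np.tan(np.radians(c['fov_y']/2)); return np.array([[f,0,c['cx']],[0,f,c['cy']],[0,0,1.]])
def ray(cam,px,c=None):
    c=c or get_calibration(cam)
    p=cv2.undistortPoints(np.array([[px]],float),K(c),np.array(c['D'],float))[0,0]
    return np.array(c['origin'],float), np.array(c['orientation'],float)@np.array([p[0],p[1],1.])
def atz(cam,px,z,c=None):
    o,d=ray(cam,px,c); return o+d*(z-o[2])/d[2]
def cloud(cam,dep,c=None):
    c=c or get_calibration(cam)
    v,u=np.mgrid[0:420,0:560]
    p=cv2.undistortPoints(np.stack([u.ravel(),v.ravel()],1)[:,None].astype(float),K(c),np.array(c['D'],float))[:,0]
    P=np.c_[p,np.ones(len(p))]*dep.reshape(-1,1)
    return (P@np.array(c['orientation'],float).T+np.array(c['origin'],float)).reshape(420,560,3)
def save(n,im): cv2.imwrite('pics/'+n,cv2.cvtColor(im,cv2.COLOR_RGB2BGR))
E
python3 - <<'E'
from h import *
for cam in ['top','side']:
    im,d=get_image(cam); save(cam+'1.png',im); np.save(cam+'1.npy',d); np.save(cam+'1im.npy',im)
    c=get_calibration(cam); print(cam,c['fov_y'],np.round(c['origin']),np.round(c['orientation'],2).tolist(),c['D'])
    for t in ['drift','thick_drift','keeper_pad','fixture','drift_tip']:
        print(t,[(np.round(r['location']),round(r['confidence'],2)) for r in spot_in(cam,t)][:4])
s=read_state(); print(s['time_s'],np.round(s['orientation'],3).tolist(),s['width'])
E
```

```text
pics
top 49.24228327787427 [ 482.  160. 1477.] [[-0.01, -1.0, 0.06], [-1.0, 0.01, -0.01], [0.01, -0.06, -1.0]] [0.01491028 0.         0.         0.         0.        ]
drift [(array([235., 192.]), 0.85), (array([185., 287.]), 0.65), (array([105., 280.]), 0.55)]
thick_drift [(array([248., 243.]), 0.75), (array([368., 239.]), 0.48), (array([365., 197.]), 0.16)]
keeper_pad [(array([368., 198.]), 0.68)]
fixture [(array([369., 239.]), 0.62)]
drift_tip [(array([108., 281.]), 0.75), (array([235., 197.]), 0.74), (array([189., 285.]), 0.57), (array([276., 140.]), 0.39)]
side 51.64529385178062 [ 208. 1206.  926.] [[-0.95, -0.18, 0.27], [-0.32, 0.57, -0.76], [-0.02, -0.81, -0.59]] [-0.00359634  0.          0.          0.          0.        ]
drift [(array([303., 396.]), 0.96), (array([254., 254.]), 0.7), (array([342., 315.]), 0.7)]
thick_drift [(array([306., 252.]), 0.97)]
keeper_pad [(array([303., 169.]), 0.54)]
fixture []
drift_tip [(array([256., 254.]), 0.82), (array([346., 320.]), 0.61), (array([303., 398.]), 0.59)]
0.6 [[-0.968, 0.249, -0.0], [0.249, 0.968, 0.0], [0.0, 0.0, -1.0]] 85.0119410268367
```

View pics/top1.png

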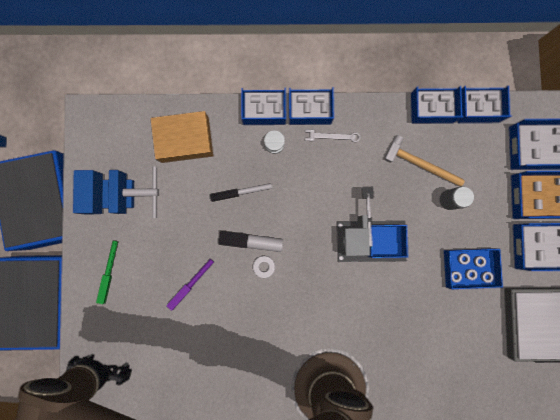

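View pics/side1.png

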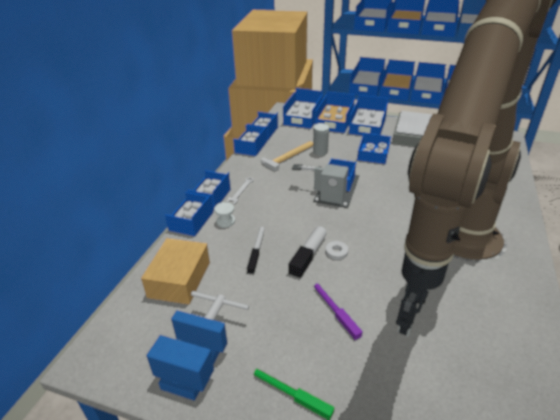

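```bash
python3 - <<'E'
from h import *
d=np.load('top1.npy'); im=np.load('top1im.npy'); P=cloud('top',d)
def show(n,m):
    Q=P[m]; r=cv2.minAreaRect(Q[:,:2].astype(np.float32)); print(n,len(Q),np.round(Q.mean(0),1),'rect',np.round(r[0],1),np.round(r[1],1),round(r[2],1),'z',np.round(np.percentile(Q[:,2],[5,50,95]),1))
    return Q
v,u=np.mgrid[0:420,0:560]
box=lambda a,b,c,e:(u>=a)&(u<=b)&(v>=c)&(v<=e)
Z=P[...,2]
show('block',box(330,415,220,265)&(Z>113)&(Z<126))
show('base+all',box(325,415,215,268)&(Z>4)&(Z<200))
show('bin rim',box(365,415,215,268)&(Z>65)&(Z<85))
show('keeper',box(350,385,180,222)&(Z>75)&(Z<130))
show('pad',box(345,385,183,198)&(Z>60)&(Z<130))
hsv=cv2.cvtColor(im,cv2.COLOR_RGB2HSV)
dr=box(205,276,178,206)
Q=show('drift',dr&(Z>6)&(Z<60))
h=show('handle',dr&(hsv[...,2]<60))
print(Z[385//2, 240], 'bench z', np.median(Z[box(280,320,190,220)]))
show('thick',box(210,290,225,256)&(Z>8))
show('flange',box(250,280,252,282)&(Z>8))
show('roller',box(258,292,125,155)&(Z>20))
show('wrench',box(300,365,125,147)&(Z>4))
show('hammer',box(383,468,134,186)&(Z>8))
E
```

```text
block 639 [461.9 -74.9 119.3] rect [462.4 -78.7] [78.1 79.8] 89.4 z [114.9 119.2 123.9]
base+all 2955 [ 464.4 -134.3   47.3] rect [ 460.6 -136.6] [286.3 169.6] 89.3 z [  5.1  14.1 121.5]
bin rim 168 [ 457.3 -199.6   72.1] rect [ 462.2 -183.6] [113.8  98.1] 89.3 z [66.3 72.3 76.7]
keeper 270 [ 576.7 -112.5   91.4] rect [ 574.  -112.6] [ 32.6 108.8] 86.9 z [ 82.4  90.4 103.5]
pad 130 [ 610.6 -115.    87.6] rect [ 610.8 -114.6] [32.1 34.7] 89.2 z [82.1 87.7 92.4]
drift 442 [623.6 283.8  20. ] rect [621.4 274.6] [ 86.  225.7] 0.4 z [ 7.7 20.7 27.6]
handle 209 [614.2 327.9  22.8] rect [614.7 328.8] [22.9 87.5] 10.7 z [15.3 22.9 29.4]
16.863194132925855 bench z -0.4512332067652096
thick 900 [466.6 245.9  60.3] rect [462.7 257.6] [ 94.3 225.5] 2.7 z [27.7 40.9 47.5]
flange 315 [388.4 203.9  58.5] rect [417.8 200.9] [ 75.3 131.9] 87.1 z [11.2 17.  23.7]
roller 328 [779.5 168.1  63.6] rect [647.7 169.3] [ 59.5 331.7] 89.6 z [53.4 59.6 64.6]
wrench 382 [800.8 -13.   18.4] rect [708.2  71. ] [179.  452.5] 47.0 z [ 4.2  6.4 11.8]
hammer 862 [ 707.4 -287.    61. ] rect [ 670.2 -117.3] [223.7 632.1] 14.7 z [12.6 22.9 30.4]
```

```bash
python3 - <<'E'
import numpy as np,cv2
im=np.load('top1im.npy'); c=im[170:275,205:420]; c=cv2.resize(c,(780,381),interpolation=cv2.INTER_CUBIC); cv2.imwrite('pics/crop1.png',c[...,::-1])
E
```

```text
(no output)
```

View pics/crop1.png

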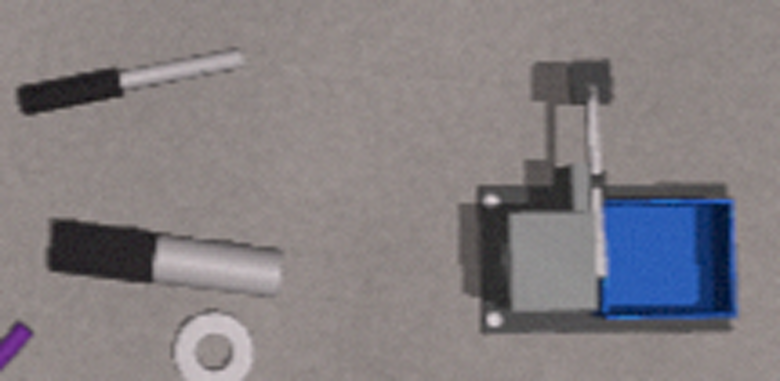

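Call:
send_rows([
  [[-61.9,-58.4,0],1.319],
  [[-61.9,-58.4,0],1.319],
  [[-61.9,-58.4,0],1.319],
  [[-61.9,-58.4,0],1.319],
  [[-61.9,-58.4,0],1.319],
  [[-61.9,-58.4,0],1.319],
  [[-61.9,-58.4,0],1.319],
  [[-61.9,-58.4,0],1.319],
  [[-61.9,-58.4,0],1.319],
  [[-61.9,-58.4,0],1.319],
], grip=-1)

```text
time_s: 1.85
eef_pos: [490.1, 75.1, 215.5]
orientation: [[-0.001, 1.0, 0.001], [1.0, 0.001, 0.001], [0.001, 0.001, -1.0]]
force: [0.1, 0.7, 0.5]
width: -0.1
grasp_force: 0.0
```

Call:
send_rows([
  [[-19.0,12.0,0],0],
  [[-19.0,12.0,0],0],
  [[-19.0,12.0,0],0],
  [[-19.0,12.0,0],0],
  [[-19.0,12.0,0],0],
  [[-19.0,12.0,0],0],
])

```text
time_s: 2.6
eef_pos: [608.8, -112.6, 214.7]
orientation: [[-0.0, 1.0, -0.001], [1.0, 0.0, 0.001], [0.001, -0.001, -1.0]]
force: [0.2, -0.3, -0.3]
width: 0.1
grasp_force: 0.0
```

```bash
python3 - <<'E'
from h import *
s=read_state(); c=get_calibration('wrist'); im,d=get_image('wrist'); save('w1.png',im); np.save('w1.npy',d); np.save('w1im.npy',im)
print(s['time_s'],np.round(s['eef_pos'],1),np.round(s['orientation'],3).tolist(),np.round(c['origin'],1),np.round(c['orientation'],2).tolist(),c['fov_y'])
P=cloud('wrist',d,c); np.save('w1P.npy',P)
for t in ['keeper_pad','bore_entry','keeper_pivot','bin_floor','fixture']:
    for r in spot_in('wrist',t)[:2]:
        a,b=np.round(r['location']).astype(int); print(t,a,b,round(r['confidence'],2),np.round(P[b,a],1))
E
```

```text
2.6 [ 608.8 -112.6  214.7] [[-0.0, 1.0, -0.001], [1.0, 0.0, 0.001], [0.001, -0.001, -1.0]] [606.8 -46.1 373.5] [[1.0, 0.0, -0.0], [0.0, -0.97, -0.26], [-0.0, 0.26, -0.97]] 65.76969008298377
keeper_pad 256 206 0.72 [ 585.1 -116.5   90.8]
bore_entry 146 202 0.68 [ 497.6 -106.   119.2]
keeper_pivot 146 201 0.93 [ 498. -105.  120.]
bin_floor 145 199 0.6 [ 497.3 -103.4  119.9]
fixture 257 207 0.67 [ 586.  -117.4   90.8]
fixture 144 198 0.63 [ 497.1 -102.2  121.2]
```

View pics/w1.png

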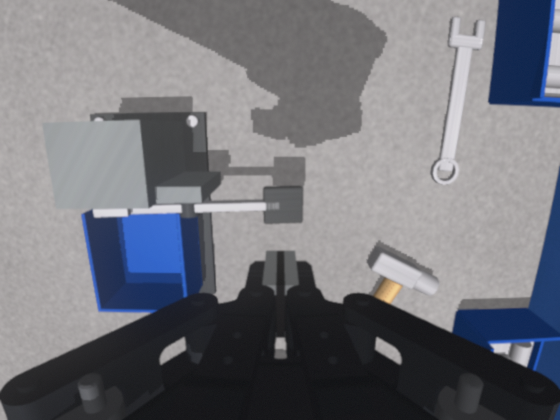

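The wrist picture shows the block top at (95,165), the keeper bar with pad at (284,205), and the closed fingertips at (280,265).

```bash
python3 - <<'E'
from h import *
P=np.load('w1P.npy'); v,u=np.mgrid[0:420,0:560]; Z=P[...,2]
box=lambda a,b,c,e:(u>=a)&(u<=b)&(v>=c)&(v<=e)
def show(n,m):
    Q=P[m]; r=cv2.minAreaRect(Q[:,:2].astype(np.float32)); print(n,len(Q),np.round(Q.min(0),1),np.round(Q.max(0),1),'rect',np.round(r[0],1),np.round(r[1],1),round(r[2],2),'z',np.round(np.percentile(Q[:,2],[5,50,95]),1))
show('block',box(40,150,115,212)&(Z>116)&(Z<123))
show('pad',box(258,310,183,226)&(Z>75)&(Z<110))
show('bin',box(80,192,200,315)&(Z>68)&(Z<80))
show('base',box(80,218,100,300)&(Z>6)&(Z<10.5))
show('bar',box(200,260,198,215)&(Z>80))
E
```

```text
block 8487 [ 417.6 -111.2  116. ] [500.  -41.3 122.4] rect [458.8 -76.3] [82.4 69.9] 0.05 z [118.7 119.9 121. ]
pad 1531 [ 586.3 -134.2   79.7] [627.5 -99.8  92.4] rect [ 606.9 -117. ] [41.3 34.3] 0.17 z [85.8 88.6 90.6]
bin 1298 [ 408.6 -238.1   68. ] [ 510.1 -128.7   75.1] rect [ 459.4 -183.5] [109.5 101.4] 89.88 z [68.6 72.5 73.8]
base 4139 [ 394.8 -250.7    6. ] [525.  -30.9  10.5] rect [ 460.3 -140.8] [129.1 220.8] 0.51 z [ 6.7  8.2 10.4]
bar 725 [ 535.3 -121.5   80.1] [606.8 -46.1 373.5] rect [582.5 -96.6] [103.1  43.7] 41.24 z [84.1 92.7 96.4]
```

Call:
send_rows([
  [[-0.4,0.3,5],0],
  [[-0.4,0.3,9.5],0],
  [[-0.4,0.3,9.5],0],
  [[-0.4,0.3,10.5],0],
  [[-0.4,0.2,11.5],0],
  [[-0.4,0.1,12.5],0],
  [[-0.4,-0.1,13.3],0],
  [[-0.4,-0.3,14.0],0],
  [[-0.4,-0.5,14.5],0],
  [[-0.4,-0.5,14.5],0],
])

```text
time_s: 4.15
eef_pos: [603.9, -117.4, 69.7]
orientation: [[0.0, 1.0, -0.0], [1.0, -0.0, 0.0], [0.0, -0.0, -1.0]]
force: [-0.9, 1.2, 0.6]
width: -0.3
grasp_force: 0.0
```

Call:
send_rows([
  [[0,-0.1,0.4],0],
  [[0,-0.1,0.7],0],
  [[0,-0.1,0.9],0],
  [[0,-0.1,0.9],0],
])

```text
time_s: 4.65
eef_pos: [602.9, -117.4, 60.7]
orientation: [[0.0, 1.0, -0.001], [1.0, -0.0, 0.0], [0.0, -0.001, -1.0]]
force: [0.2, 0.7, -0.2]
width: -0.1
grasp_force: 0.0
```

```bash
python3 - <<'E'
from h import *
im,d=get_image('wrist'); save('w2.png',im); P=cloud('wrist',d); print(read_state()['force'])
np.save('w2P.npy',P)
E
```

```text
[ 0.89882686  0.03583733 -0.37349366]
```

View pics/w2.png

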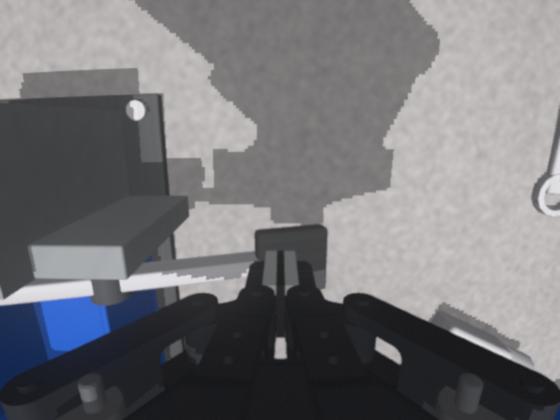

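The pad at (290,245) is tipped under the fingertips but the stop isn't felt yet, so I'll press on in small steps.

Call:
send_rows([
  [[0,-0.1,0.2],0],
  [[0,-0.1,0.4],0],
  [[0,-0.1,0.4],0],
])

```text
time_s: 5.08
eef_pos: [602.0, -117.3, 56.8]
orientation: [[0.0, 1.0, -0.0], [1.0, -0.0, 0.0], [0.0, -0.0, -1.0]]
force: [0.7, -0.4, 0.4]
width: 0.1
grasp_force: 0.2
```

```bash
python3 - <<'E'
from h import *
P=np.load('w2P.npy'); v,u=np.mgrid[0:420,0:560]
m=(u>258)&(u<325)&(v>229)&(v<246); Q=P[m]; A=np.c_[Q[:,0],np.ones(len(Q))]; k=np.linalg.lstsq(A,Q[:,2],rcond=None)[0]
print(len(Q),Q.min(0),Q.max(0),'angle',np.arctan(-k[0]))
E
```

```text
1056 [ 590.75721892 -108.83793499   67.3305028 ] [622.78163022 -50.80122615 219.57028975] angle 0.2604038032166372
```

```bash
cat >> h.py <<'E'
def padang():
    im,d=get_image('wrist'); P=cloud('wrist',d); Q=P.reshape(-1,3)
    m=(Q[:,0]>585)&(Q[:,0]<630)&(Q[:,1]>-112)&(Q[:,1]<-101)&(Q[:,2]>25)&(Q[:,2]<100); Q=Q[m]
    r=cv2.fitLine(Q[:,[0,2]].astype(np.float32),cv2.DIST_HUBER,0,.01,.01).ravel()
    print(len(Q),Q.min(0),Q.max(0),np.arctan(r[1]/r[0]))
E
python3 - <<'E'
from h import *
padang(); print(read_state()['force'])
E
```

```text
2637 [ 586.49774643 -111.99408518   60.64021966] [ 623.14108402 -101.01439396   99.97803604] -0.92885625
[1.9938475  0.01782456 0.54017736]
```

```bash
python3 - <<'E'
from h import *
im,d=get_image('wrist'); save('w3.png',im[150:330,180:400].repeat(3,0).repeat(3,1)); P=cloud('wrist',d); Q=P.reshape(-1,3)
for y0 in (-136,-128,-120,-112,-108,-104):
  for x in range(580,632,5):
    m=(abs(Q[:,0]-x)<2.5)&(Q[:,1]>y0)&(Q[:,1]<y0+4)&(Q[:,2]>12)&(Q[:,2]<130)
    print((round(float(np.median(Q[m,2]))),m.sum()) if m.sum()>3 else '-',end=' ')
  print()
E
```

```text
- - - - - - - - (62, np.int64(4)) - - 
- - - (123, np.int64(48)) (111, np.int64(92)) (123, np.int64(41)) - (64, np.int64(9)) (63, np.int64(64)) (129, np.int64(9)) (128, np.int64(87)) 
(78, np.int64(84)) (76, np.int64(38)) - (122, np.int64(41)) (112, np.int64(142)) (122, np.int64(35)) - (65, np.int64(36)) (63, np.int64(70)) (130, np.int64(80)) (129, np.int64(71)) 
(124, np.int64(270)) (103, np.int64(116)) (90, np.int64(361)) (94, np.int64(46)) (111, np.int64(189)) (89, np.int64(52)) (90, np.int64(360)) (90, np.int64(186)) (122, np.int64(326)) (129, np.int64(54)) - 
(126, np.int64(171)) (124, np.int64(154)) (122, np.int64(437)) (110, np.int64(833)) (99, np.int64(644)) (109, np.int64(851)) (122, np.int64(439)) (120, np.int64(215)) (124, np.int64(257)) (127, np.int64(273)) (126, np.int64(224)) 
- (67, np.int64(7)) (74, np.int64(153)) (72, np.int64(133)) (71, np.int64(97)) (69, np.int64(134)) (68, np.int64(146)) (65, np.int64(75)) (63, np.int64(79)) (124, np.int64(98)) (124, np.int64(14))
```

View pics/w3.png

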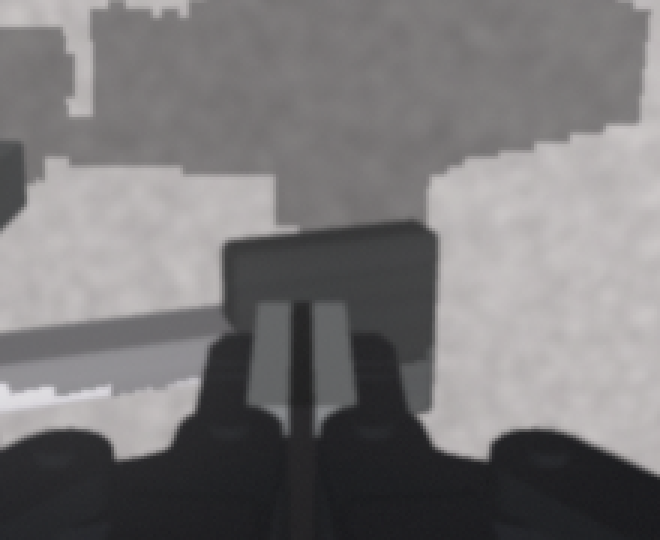

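```bash
python3 - <<'E'
from h import *
s=read_state(); print(s['eef_pos'],s['force'],s['q'])
c=get_calibration('wrist');print(c['origin'])
im,d=get_image('wrist'); P=cloud('wrist',d)
print('bench',P[20:60:10,500],P[150,40:160:40])
im,d=get_image('side'); P=cloud('side',d); save('s2.png',cv2.resize(im[110:230,230:390],(800,600),interpolation=cv2.INTER_CUBIC)); 
im,d=get_image('top'); P=cloud('top',d); Q=P.reshape(-1,3)
m=(abs(Q[:,0]-605)<25)&(abs(Q[:,1]+117)<22)&(Q[:,2]>12); print(Q[m][:,2])
E
```

```text
[ 601.99112608 -117.29828389   56.8310247 ] [-0.13480933 -0.31289974  1.02554485] [-14.88120478  35.11256107  30.28075495 103.01532551 -22.93459861
  48.09312918  26.44020144]
[599.93550835 -50.7805202  215.63930362]
bench [[ 7.38243121e+02  1.61864530e+01 -8.40565543e-01]
 [ 7.39504481e+02  1.04936939e+01 -1.78790603e+00]
 [ 7.38978281e+02  3.99492330e+00  9.80829006e-02]
 [ 7.39435529e+02 -2.10185091e+00  5.00424484e-01]] [[498.46823895 -59.58717695  82.14493012]
 [498.86137411 -61.88359194  53.9392365 ]
 [498.91678263 -65.20755875  11.57860399]]
[469.70885903 465.10267209 462.26340662 465.88074381 462.4918657
 462.322322   462.68740519 464.83024354 462.31941635 462.14274738
 459.45075233 459.51118876 459.68881548 458.10203335 461.80527403
 457.48921628 456.60663072 456.28943254 472.55028037 463.06240753
 464.82042635 465.82609509 463.96755378 462.93748969 461.57303997
 464.36507828 461.22015996 459.92336583 459.60168361 465.92701531
 463.74304499 458.11235813 458.26437656 460.13086494 453.80047915
 460.49493395 467.96985474 464.65369855 464.17070186 466.08116774
 465.45442978 465.
[... 3895 characters left out ...]
3  509.50781643 504.31709619 503.42178543
 503.03644303 500.56247107 499.20336418 499.16033736 497.18603443
 496.15787022 494.10312061 491.54056565 486.22938534 486.34782737
 482.94193036  61.59424202  63.07487189  64.39525782 487.35174237
 481.58413211  57.96436383  59.85950995  67.12126716  62.66329647
  60.88879205  63.58492012  58.18013022  70.5258242   67.2687107
  63.82978862  68.58528397  67.19913671  67.4790605   66.96067128
  74.08617256  63.61205836  70.17503182  70.43180762  68.80411711
  69.19871591  71.59237219  72.04459012  71.39970024  71.58044961
  75.91970352  74.42499178  71.28159424  70.24060288  69.0964786
  68.72844811  73.6862844  122.38434262  69.63388324  64.93811975]
```

View pics/s2.png

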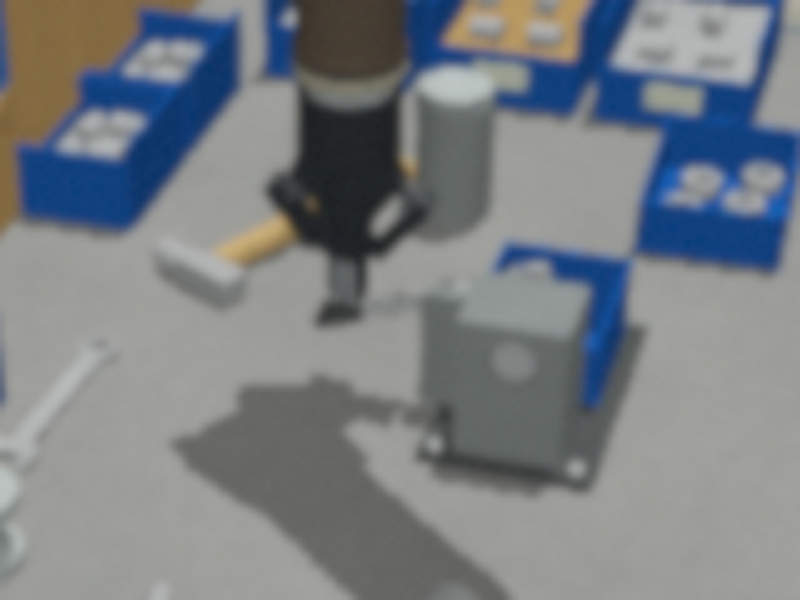

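The side view shows the tips resting on the tipped pad, though by the nominal overhang they should be about 30 mm lower. I'll check where the tips really are using the first wrist cloud.

```bash
python3 - <<'E'
from h import *
P=np.load('w1P.npy')
for v in range(248,275,3): print(v,np.round(P[v,272],0),np.round(P[v,290],0))
E
```

```text
248 [ 597. -192.   -1.] [ 619. -193.   -1.]
251 [ 603. -102.  235.] [ 611. -101.  237.]
254 [ 603. -101.  240.] [ 611. -101.  240.]
257 [ 603. -101.  243.] [ 611. -101.  244.]
260 [ 603. -101.  247.] [ 611. -101.  247.]
263 [ 603. -101.  249.] [ 611. -101.  250.]
266 [ 604. -101.  253.] [ 611. -101.  253.]
269 [ 604. -101.  255.] [ 611. -101.  256.]
272 [ 604. -101.  258.] [ 611. -102.  257.]
```

Call:
send_rows([
  [[0,-0.05,0.5],0],
  [[0,-0.15,1.0],0],
  [[0,-0.3,1.5],0],
  [[0,-0.4,1.9],0],
  [[0,-0.5,2.2],0],
  [[0,-0.5,2.4],0],
  [[0,-0.5,2.4],0],
])

```text
time_s: 6.2
eef_pos: [597.1, -117.3, 32.8]
orientation: [[0.0, 1.0, -0.0], [1.0, -0.0, -0.0], [-0.0, -0.0, -1.0]]
force: [-0.7, 0.1, 0.2]
width: -0.2
grasp_force: 0.1
```

Call:
send_rows([
  [[0,-0.05,0.2],0],
  [[0,-0.1,0.4],0],
  [[0,-0.1,0.5],0],
  [[0,-0.1,0.5],0],
])

```text
time_s: 6.7
eef_pos: [597.0, -117.4, 28.6]
orientation: [[-0.0, 1.0, 0.002], [1.0, 0.0, -0.0], [-0.0, 0.002, -1.0]]
force: [0.9, 2.0, 4.7]
width: 0.1
grasp_force: 2.2
```

```bash
cat >> h.py <<'E'
def padz(xs=range(575,625,5)):
    im,d=get_image('wrist'); Q=cloud('wrist',d).reshape(-1,3)
    for x in xs:
        m=(abs(Q[:,0]-x)<2.5)&(Q[:,1]>-104)&(Q[:,1]<-100)&(Q[:,2]>15)&(Q[:,2]<75)
        print(x,round(float(np.median(Q[m,2])),1) if m.sum()>3 else '-',end='; ')
    print(read_state()['force'])
E
python3 -c "
from h import *
padz()"
```

```text
575 47.1; 580 50.7; 585 47.7; 590 43.3; 595 39.0; 600 34.6; 605 30.9; 610 -; 615 -; 620 -; [0.79017894 0.70574611 5.74411808]
```

Pad slope 0.84 (angle 0.70) with a 5 N reaction means the keeper is at its stop. Next I'll retract and go above the drift.

Call:
send_rows([
  [[0,0.3,-6],0],
  [[0,0.3,-12],0],
  [[5,0.3,-17],0],
  [[44.3,1.8,-16],-0.187],
  [[44.3,1.8,-16],-0.187],
  [[44.3,1.8,-15],-0.187],
  [[44.3,1.8,-14],-0.187],
  [[44.3,1.8,-12],-0.187],
  [[44.3,1.8,-12],-0.187],
  [[44.3,1.8,-12],-0.187],
], grip=1)

```text
time_s: 8.0
eef_pos: [612.0, 330.5, 146.0]
orientation: [[-0.191, 0.982, -0.003], [0.982, 0.191, 0.0], [0.001, -0.002, -1.0]]
force: [-0.2, -0.1, -0.8]
width: 85.7
grasp_force: 0.0
```

Call:
send_rows([
  [[0,0,0],0],
])

```text
time_s: 8.12
eef_pos: [612.7, 328.2, 146.4]
orientation: [[-0.19, 0.982, -0.002], [0.982, 0.19, -0.001], [-0.0, -0.002, -1.0]]
force: [0.3, -0.1, -0.7]
width: 85.3
grasp_force: 0.0
```

```bash
python3 - <<'E'
from h import *
c=get_calibration('wrist'); s=read_state(); im,d=get_image('wrist'); save('w4.png',im); P=cloud('wrist',d,c); np.save('w4P.npy',P)
print(s['eef_pos'],np.round(s['orientation'],3).tolist(),c['origin'])
Q=P.reshape(-1,3); hsv=cv2.cvtColor(im,cv2.COLOR_RGB2HSV)
m=(Q[:,2]>18)&(Q[:,2]<30)&(Q[:,1]>260)&(Q[:,1]<400)&(abs(Q[:,0]-615)<45)&(hsv[...,2].ravel()<75)
r=cv2.minAreaRect(Q[m][:,:2].astype(np.float32)); print(m.sum(),r, np.median(Q[m][:,2]))
m=(Q[:,2]>12)&(Q[:,2]<30)&(Q[:,1]>160)&(Q[:,1]<270)&(abs(Q[:,0]-635)<45)
if m.sum()>20: print(m.sum(),cv2.minAreaRect(Q[m][:,:2].astype(np.float32)))
E
```

```text
[612.74566205 328.21719632 146.36952461] [[-0.19, 0.982, -0.002], [0.982, 0.19, -0.001], [-0.0, -0.002, -1.0]] [598.39242762 393.65808634 305.14665809]
2469 ((611.613037109375, 330.1854553222656), (22.75175666809082, 87.81939697265625), 10.65748119354248) 23.96784426045997
1452 ((632.2271118164062, 224.2368621826172), (17.59595489501953, 95.60911560058594), 10.59664249420166)
```

View pics/w4.png

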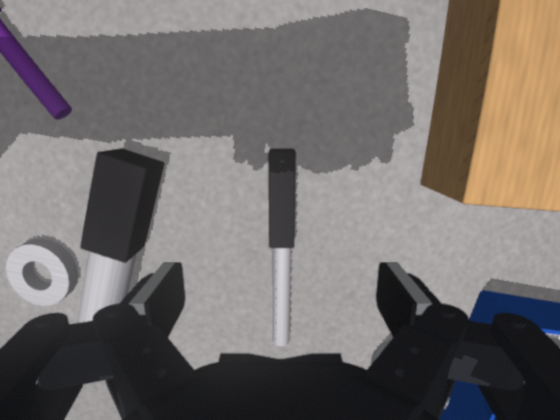

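The handle at (282,200) lies midway between the open fingers, offset under 1 mm. I'll descend and grip.

Call:
send_rows([
  [[0,0,5],0],
  [[0,0,10],0],
  [[0,0,13],0],
  [[0,0,15],0],
  [[0,0,15.4],0],
  [[0,0,15.4],0],
])

```text
time_s: 8.93
eef_pos: [615.1, 325.3, -4.9]
orientation: [[-0.185, 0.983, 0.001], [0.983, 0.185, 0.001], [0.0, 0.001, -1.0]]
force: [0.1, 0.7, 1.2]
width: 85.7
grasp_force: 0.0
```

Call:
send_rows([
  [[0,0,0],0],
  [[0,0,0],0],
  [[0,0,0],0],
  [[0,0,0],0],
  [[0,0,0],0],
  [[0,0,0],0],
], grip=-1, squeeze=80)

```text
time_s: 9.68
eef_pos: [614.5, 326.0, -5.3]
orientation: [[-0.186, 0.983, 0.001], [0.983, 0.186, 0.001], [0.001, 0.001, -1.0]]
force: [-0.8, -0.9, 5.6]
width: 21.8
grasp_force: 80.9
```

Call:
send_rows([
  [[0,0,-1],0],
  [[0,0,-4],0],
  [[0,0,-8],0],
  [[0,0,-12],0],
  [[-5,-6,-12],0.06],
  [[-10,-12,-12],0.12],
  [[-14.4,-18.4,-12],0.186],
  [[-14.4,-18.4,-12],0.186],
  [[-14.4,-18.4,-12],0.186],
  [[-14.4,-18.4,-12],0.186],
])

```text
time_s: 10.92
eef_pos: [460.6, 150.6, 114.5]
orientation: [[-0.001, 1.0, 0.001], [1.0, 0.001, 0.001], [0.001, 0.001, -1.0]]
force: [0.3, 0.8, -3.1]
width: 21.6
grasp_force: 79.9
```

```bash
cat >> h.py <<'E'
def rod(cam,zlo,zhi,x0=461,y0=-30,y1=95,n=''):
    s=read_state(); c=get_calibration(cam); im,d=get_image(cam)
    if n: save(n,im)
    Q=cloud(cam,d,c).reshape(-1,3)
    m=(Q[:,2]>zlo)&(Q[:,2]<zhi)&(Q[:,1]>y0)&(Q[:,1]<y1)&(abs(Q[:,0]-x0)<30); R=Q[m]
    print(cam,np.round(s['eef_pos'],1),s['time_s'],len(R))
    for a in np.linspace(R[:,1].min(),R[:,1].max(),7)[:-1]:
        k=R[(R[:,1]>=a)&(R[:,1]<a+8)]; print('  y%.0f x %.1f..%.1f med %.1f ztop %.1f'%(a,*np.percentile(k[:,0],[3,97]),np.median(k[:,0]),np.percentile(k[:,2],90)))
    print('  tip y',np.percentile(R[:,1],0.5))
E
python3 - <<'E'
from h import *
s=read_state(); print(s['orientation'].round(3).tolist() if hasattr(s['orientation'],'round') else s['orientation'],s['width'])
rod('wrist',100,170); rod('top',100,170)
im,d=get_image('wrist'); Q=cloud('wrist',d).reshape(-1,3); m=(Q[:,2]>117)&(Q[:,2]<123)&(Q[:,1]<-35)&(Q[:,1]>-125)&(abs(Q[:,0]-461)<60); print(m.sum(),cv2.minAreaRect(Q[m][:,:2].astype(np.float32)) if m.sum()>5 else 0)
E
```

```text
[[-0.001, 1.0, 0.001], [1.0, 0.001, 0.001], [0.001, 0.001, -1.0]] 21.570574107482756
wrist [460.6 150.6 114.5] 10.925 0Traceback (most recent call last):
  File "<stdin>", line 3, in <module>
  File "h.py", line 35, in rod
    for a in np.linspace(R[:,1].min(),R[:,1].max(),7)[:-1]:
                         ~~~~~~~~~~^^
    return umr_minimum(a, axis, None, out, keepdims, initial, where)
ValueError: zero-size array to reduction operation minimum which has no identity
```

```bash
python3 - <<'E'
from h import *
for cam in ['top','side']:
    try: rod(cam,95,175,n='i_'+cam+'.png')
    except Exception as e: print(cam,e)
    im,d=get_image(cam); Q=cloud(cam,d).reshape(-1,3); m=(Q[:,2]>115)&(Q[:,2]<125)&(Q[:,1]<-30)&(Q[:,1]>-125)&(abs(Q[:,0]-461)<60); print(m.sum(),cv2.minAreaRect(Q[m][:,:2].astype(np.float32)))
im=cv2.imread('pics/i_side.png'); cv2.imwrite('pics/i_s.png',cv2.resize(im[110:260,230:430],(800,600),interpolation=cv2.INTER_CUBIC))
E
```

```text
top [460.9 150.8 114.4] 10.975 161
  y0 x 456.2..470.9 med 462.2 ztop 140.1
  y12 x 456.4..470.9 med 462.3 ztop 141.7
  y25 x 453.5..471.1 med 462.4 ztop 140.7
  y37 x 453.7..471.2 med 462.6 ztop 139.6
  y49 x 453.7..471.4 med 462.7 ztop 139.9
  y61 x 454.0..468.6 med 461.4 ztop 141.6
  tip y 0.17299560056036967
610 ((465.366455078125, -78.58757781982422), (77.44985961914062, 85.78136444091797), 89.31974029541016)
side [460.8 150.7 114. ] 11.075 12
  y18 x 454.2..454.2 med 454.2 ztop 131.9
  y30 x 454.5..456.5 med 455.5 ztop 135.4
  y42 x 454.1..457.2 med 457.0 ztop 138.2
  y54 x 453.9..454.4 med 454.2 ztop 135.5
side index -1 is out of bounds for axis 0 with size 0
159 ((450.2752990722656, -76.3212661743164), (53.486167907714844, 83.71407318115234), 2.2598116397857666)
```

View pics/i_s.png

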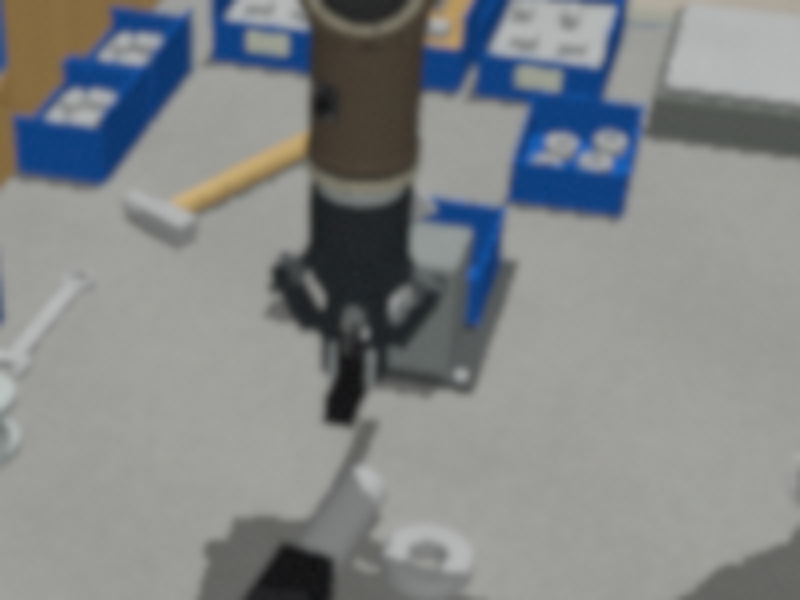

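Rod is level and in line with the bore (top view: rod x 462.5, block 462.4). I'll lower to bore height and start in.

Call:
send_rows([
  [[0,0,2],0],
  [[0,0,4.15],0],
  [[0,0,4.15],0],
  [[-2,0,4.15],0],
  [[-3.5,0,4.15],0],
  [[-4.5,0,4.15],0],
  [[-5.5,0,4.15],0],
  [[-6.2,0,4.15],0],
  [[-6.2,0,4.15],0],
])

```text
time_s: 12.3
eef_pos: [460.2, 87.4, 72.5]
orientation: [[-0.0, 1.0, 0.0], [1.0, 0.0, -0.0], [-0.0, 0.0, -1.0]]
force: [0.4, 0.2, -2.6]
width: 21.6
grasp_force: 80.0
```

Call:
send_rows([
  [[-0.8,0,0],0],
  [[-1.6,0,0],0],
  [[-2.4,0,0],0],
  [[-3.2,0,0],0],
  [[-4.0,0,0],0],
  [[-4.8,0,0],0],
  [[-5.4,0,0],0],
  [[-6.0,0,0],0],
])

```text
time_s: 13.3
eef_pos: [460.2, 27.5, 72.4]
orientation: [[-0.001, 1.0, -0.0], [1.0, 0.001, -0.0], [-0.0, -0.0, -1.0]]
force: [0.2, 0.0, -2.4]
width: 22.2
grasp_force: 80.0
```

Call:
send_rows([
  [[-0.5,0,0],0],
  [[-1.0,0,0],0],
  [[-1.5,0,0],0],
  [[-2.0,0,0],0],
  [[-2.0,0,0],0],
  [[-2.0,0,0],0],
])

```text
time_s: 14.05
eef_pos: [460.3, 8.1, 72.5]
orientation: [[-0.001, 1.0, -0.0], [1.0, 0.001, 0.0], [0.0, -0.0, -1.0]]
force: [-0.5, 0.6, -2.9]
width: 21.8
grasp_force: 80.0
```

```bash
python3 - <<'E'
from h import *
im,d=get_image('top'); Q=cloud('top',d); 
c=im[180:270,310:430]; save('in.png',cv2.resize(c,(800,600),interpolation=cv2.INTER_CUBIC))
P=Q.reshape(-1,3); m=(abs(P[:,0]-461)<42)&(P[:,1]<-137)&(P[:,1]>-230)&(P[:,2]>20)&(P[:,2]<160); print(m.sum(),np.round(P[m].mean(0)) if m.sum() else 0, np.percentile(P[m][:,2],[5,50,95]) if m.sum() else 0, np.round(cv2.minAreaRect(P[m][:,:2].astype(np.float32))[0]))
print([(r['location'],r['confidence']) for r in spot_in('top','pin')])
E
```

```text
199 [ 488. -195.   41.] [27.58457689 39.21145905 86.43415294] [ 485. -181.]
[([454.1, 198.2], 0.67), ([392.3, 229.5], 0.64)]
```

View pics/in.png

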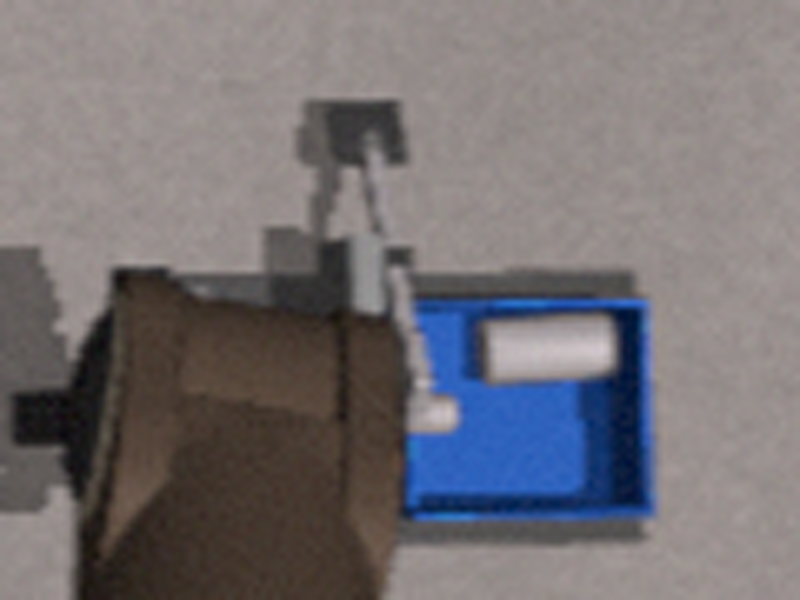

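The pin lies flat in the bin (crop (550,345)), with the rod tip showing at the exit. I'll withdraw and return the drift to its starting place.

Call:
send_rows([
  [[2,0,0],0],
  [[5,0,0],0],
  [[8,0,0],0],
  [[11,0,0],0],
  [[14,0,0],0],
  [[16,0,0],0],
  [[16,0,0],0],
  [[16,0,-4],0],
  [[16,0,-4],0],
])

```text
time_s: 15.28
eef_pos: [461.9, 167.2, 114.5]
orientation: [[0.001, 1.0, 0.004], [1.0, -0.001, 0.002], [0.002, 0.004, -1.0]]
force: [-0.7, 0.2, -2.8]
width: 21.8
grasp_force: 80.1
```

Call:
send_rows([
  [[6,5,0],0],
  [[12,10,0],0],
  [[15.8,15.4,0],0],
  [[15.8,15.4,0],0],
  [[15.8,15.4,3],0],
  [[15.8,15.4,7],0],
  [[15.8,15.4,10],0],
  [[15.8,15.4,11],0],
  [[15.8,15.4,11],0],
])

```text
time_s: 16.4
eef_pos: [613.8, 325.1, 1.7]
orientation: [[-0.0, 1.0, -0.001], [1.0, 0.0, -0.001], [-0.001, -0.001, -1.0]]
force: [-0.2, -0.9, -3.0]
width: 22.1
grasp_force: 80.0
```

Call:
send_rows([
  [[0,0,0.4],0],
  [[0,0,0.65],0],
  [[0,0,0.7],0],
  [[0,0,0.7],0],
])

```text
time_s: 16.9
eef_pos: [614.0, 326.3, -4.2]
orientation: [[-0.001, 1.0, 0.0], [1.0, 0.001, 0.0], [0.0, 0.0, -1.0]]
force: [0.3, -0.5, -2.8]
width: 21.5
grasp_force: 80.0
```

Call:
send_rows([
  [[0,0,0],0],
  [[0,0,0],0],
  [[0,0,0],0],
  [[0,0,0],0],
  [[0,0,0],0],
  [[0,0,-5],0],
  [[0,0,-11],0],
  [[0,0,-16],0],
  [[0,0,-20],0],
  [[0,0,-20],0],
], grip=1)

```text
time_s: 18.15
eef_pos: [615.9, 326.6, 199.7]
orientation: [[-0.001, 1.0, 0.006], [1.0, 0.001, 0.004], [0.004, 0.006, -1.0]]
force: [-0.2, -1.1, -0.6]
width: 85.7
grasp_force: 0.0
```

```bash
python3 - <<'E'
from h import *
im,d=get_image('wrist'); Q=cloud('wrist',d).reshape(-1,3); hsv=cv2.cvtColor(im,cv2.COLOR_RGB2HSV)
m=(Q[:,2]>6)&(Q[:,2]<40)&(Q[:,1]>170)&(Q[:,1]<400)&(abs(Q[:,0]-615)<40)
print(m.sum(),cv2.minAreaRect(Q[m][:,:2].astype(np.float32)),np.percentile(Q[m][:,2],[5,50,95]))
h=m&(Q[:,1]>290);print(np.median(Q[h],0)); 
im,d=get_image('top'); P=cloud('top',d).reshape(-1,3)
m=(abs(P[:,0]-461)<42)&(P[:,1]<-137)&(P[:,1]>-230)&(P[:,2]>25)&(P[:,2]<65); print('pin',m.sum(),np.median(P[m],0))
m=(abs(P[:,0]-594)<9)&(abs(P[:,1]+117)<12)&(P[:,2]>15)&(P[:,2]<110); print('pad z',m.sum(),np.median(P[m],0))
m=(abs(P[:,0]-475)<9)&(abs(P[:,1]+117)<12)&(P[:,2]>125); print('paddle',m.sum(),np.median(P[m],0))
E
```

```text
3254 ((610.9603881835938, 274.153076171875), (23.939382553100586, 199.5399932861328), 0.4870644807815552) [13.48783231 20.59631364 22.44984135]
[610.85212884 335.36772601  21.39749118]
pin 188 [ 489.60223565 -196.47834607   39.35070061]
pad z 37 [ 594.3907378  -117.13513187   42.40089852]
paddle 28 [ 475.26516137 -114.22023514  145.37342977]
```

Drift lies flat at its place, pin in the bin, keeper fully tipped. Handing in.

```bash
python3 -c "
from station import *
print(hand_in())"
```

```text
the job is handed in; nothing more can be done
None
```

The job is handed in at about 18 s of the 61 s allowed; no verdict came back, but the last camera check showed the keeper tipped to its stop, the pin at rest in the blue bin, and the slim drift lying flat on the bench clear of the fixture.

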